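# Fit and hold the access cover of an instrument housing

### The arm

A 6-joint arm with a two-finger parallel gripper is mounted at the origin on a cart in front of the work surface, level with it; the furniture and walls round the work are solid. World frame = base frame: x ahead of the robot, y to its left, z up, the work surface at z = 0. Lengths are in mm, angles in rad, forces in N, time in s.
With the tool pointing down it reaches from about 275 to 750 mm from the base axis. Payload 10.2 kg.
Tool frame: the origin (TCP) lies midway between the tips of the shut fingers; the grasp point (between the pads) lies 19 mm behind it (ctrl.tcp_to_grasp is the z of the grasp point in the tool frame, in mm); z points along the fingers, y is the direction in which the jaws open and shut (so a half turn about z gives the same grasp; the last joint's range is limited). The gripper opens to 85 mm and grips with 20 to 120 N. Pads are 22 mm wide; open, the fingers measure 114 mm over their backs; the gripper's body (76 mm by 85 mm) begins 54 mm behind the grasp point. The pads swing forward as they close: fully open they stand 13 mm farther back than shut.
Start: joints at [-1.351, 0.313, 1.498, -0, 1.331, -0.223], TCP at [224.936, -474.378, 210.894] pointing down, gripper open.
Joint ranges: [-2.94, 2.94], [-0.97, 2.17], [0.19, 2.56], [-1.23, 4.37], [0.02, 3.11], [-2.88, 2.88]. Speed limits (rad/s): [2.39, 2.39, 3.01, 3.14, 3.14, 3.14].

### API

Orientations are given as a unit quaternion [w, x, y, z].
In Python, from rig import sensors, capture, order, ctrl gives the robot as it stands. The module is installed in compiled form; this text tells all that it offers.
- The arm moves only by the tool play_rows, never from a script. Its argument "deltas" is a list of rows, each a list of 7 numbers: the shift along the world's x, y, z in units of 40 mm (1.0 is 40 mm), then the turn, a rotation vector about the world's x, y, z in units of 6 degrees (1.0 is 6 degrees), then the opening, from -1 (shut) to 1 (fully open). A call has 1 to 8 rows; each row shifts and turns the commanded pose from where the row before left it; what a row does not reach is not made up. A row lasts 1/12 s, in which the tool goes at most 41.7 mm and 7.16 degrees, less where a joint would pass 70% of its speed; a pose out of reach is approached as far as the arm can. A call is refused whole if a number of a shift passes 1 or a number of a turn 1, either way. A call with a gripper value outside its range is refused whole. The fingers move at their own pace and stop on an object; "squeeze" is the grip in N (left out, the last holds). Time passes only in rows, so rows that do not move let the fingers close. It gives the time, the measured TCP pose, the force and the opening at its end, in the units of the state.
- sensors.sense(): the state, without advancing time (a new reading comes with each control period).
- capture(name): name is "scene" or "top"; returns a dict with "pixels" (384x512x3 uint8, red, green, blue), "z_map" (384x512 float32, mm along the optical axis (not along the pixel's ray), 0 where there is no reading), "fx", "fy", "cx", "cy" (pixels), "k1" (the pictures are not rectified: a ray, as slopes to the right and down, at radius r is drawn at 1 + k1 r^2 times it, then the intrinsics apply), "eye" and "rotation" of the camera in the world. Camera axes: x right, y down, z forward; pixel columns grow to the right and rows downward; lengths in mm; the calibration is good to about 2 mm. A picture is of the moment at which its call begins.
- order.finish_job(): hands the job in, once; it reports no verdict.
The state is a dict: "time_s": time; "joints": joint angles; "dq": joint speeds; "tau": joint torques, N m; "eef_pos": TCP position; "ee_rot": TCP orientation; "force": force on the tool from outside, world axes, zero at the start; "wrist_torque": the same for the moment, N m; "grip_width": opening from 0.0 (shut) to 1.0 (fully open).
Only numpy, scipy, OpenCV 4.12 (cv2) and the standard library are available. Lean on these libraries where they do the work, as an engineer would, in place of code of your own. Each camera call takes 0.05 s, during which the arm holds its last target. There are 200 camera calls.

### The job

Fit the loose metal access cover onto the instrument housing: first rest it on the housing's two locating pegs with its black wing fastener still turned away, then turn the fastener until it lines up with the slot underneath, and press the cover fully home against the frame, square and level. The seal is sprung and lifts the cover again, so the program finishes while the hand is still holding the cover pressed home. Leave the other things on the bench where they are.

Things in the scene. Friction and masses are not known exactly. Their poses are not given: they have to be found in the camera images.
- housing: Low grey instrument housing fixed to the bench on the robot's right, 130x200x40 mm, long side along its own y, turned by up to 0.3 rad; origin at the centre of its underside on the bench, z up. Flat deck at z = 40 mm with a ring seal, two pegs and a slotted block. The cover fits either way round (half a turn makes no difference).
- peg (a point): Tip of the peg at the housing's y = +62 mm (x = 0), 80 mm above its underside; the other, alike, is at y = -62 mm. Upright steel, 10 mm thick, conical over the top 6 mm; below 61 mm a shoulder 16 mm thick, on which the cover's top plate stops when home.
- slot (a point): Middle of the slot's mouth, in the steel block at the middle of the deck, 48.5 mm above the housing's underside. The slot is 11 mm wide, 8.5 mm deep, open at both ends, and runs along the housing's y, the line from peg to peg; axes as the housing's.
- seal_top (a point): Centre of the black sprung seal ring on the deck (102x158 mm outside, 8 mm wide), at the height of its top: 48 mm above the housing's underside when free. The cover's lower edge rests here once the pegs are through its holes, is stopped at about 46 mm while the fastener is out of line, and is at 41 mm fully home. Pressing takes 5 N at first, about 10 N home; let go, it rises again.
- cover: Loose aluminium cover like a shallow upside-down tray, about 0.35 kg, 100x156 mm, 25 mm high, 5 mm thick, standing on its walls on the robot's left. Origin at the middle of the walls' lower edge, z up, long side along its y. Two 13 mm holes through the top plate at y = -62 and +62 mm (x = 0). In its middle it carries the fastener, by whose wing it can be lifted.
- wing (a point): Grip point on the fastener's upright black wing, on its axis, 48 mm above the cover's lower edge. Wing 44 mm long (this point's y), 12 mm thick (x), from 28 to 59 mm above that edge, on a 38 mm wide disc 3 mm high on the top plate. Fixed parallel to it under the plate: a key 30 mm long, 6 mm thick, round-bottomed, reaching down to 2 mm above that edge.
- fastener (a joint): Angle of the wing on the cover, rad: 0 when parallel to the cover's long sides, in line with its two holes (on the pegs: with the slot); grows counterclockwise from above. Starts at 0.7 to 1.4, so turn it clockwise; range -0.4 to 1.65 (no stop at 0). Stays where it is left; friction 0.05 N m. The key enters the slot within about 0.08 rad of line.
- beaker: Bystander: glass beaker, 72 mm wide, 90 mm tall; right rear. Loose; origin at the centre of its underside.
- bottle_1: Bystander: small white bottle with a blue cap, 36 mm wide, 78 mm tall; right edge. Loose; origin at the centre of its underside.
- wash_bottle: Bystander: white wash bottle with a bent spout, 195 mm tall; at the back, between pump and stand. Loose; origin at the centre of its underside.
- screwdriver: Bystander: screwdriver with a yellow handle, 160 mm long, lying at the front edge. Loose; origin at the centre of its underside.
- timer: Bystander: white lab timer, 66x66x19 mm, lying between cover and housing. Loose; origin at the centre of its underside.
- tweezers: Bystander: steel tweezers, 124 mm long, lying behind the cover. Loose; origin at the centre of its underside.
- petri_dish: Bystander: flat clear dish, 93 mm wide, 15 mm high; at the left rear. Loose; origin at the centre of its underside.
- hex_key: Bystander: L-shaped hex key, 78 mm long, at the right edge. Loose; origin at the centre of its underside.

How it is judged (in metres and radians):
On the way:
1. the cover rests on the two pegs, still proud, with the fastener turned away from the slot (x of cover in the frame of housing between -0.004 and 0.004 m and y of cover in the frame of housing between -0.004 and 0.004 m and angle between the y axis of cover and the y axis of housing, either way round below 0.08 rad and z of cover in the frame of housing between 0.0445 and 0.053 m and angle between the y axis of wing and the y axis of housing, either way round above 0.3 rad), for 0.2 s.
At the end, for the whole second after the job is handed in: The robot is still holding the cover (over 4 N of contact), at rest, on the pegs within 3 mm and 0.08 rad, level within 0.035 rad, pressed home (lower edge 38 to 42.8 mm above the housing's underside; home is 41), with the fastener in line with the slot within 0.2 rad (x of cover in the frame of housing between -0.003 and 0.003 m and y of cover in the frame of housing between -0.003 and 0.003 m and angle between the y axis of cover and the y axis of housing, either way round below 0.08 rad and z of cover in the frame of housing between 0.038 and 0.0428 m and angle between cover's own z axis and vertical below 0.035 rad and angle between the y axis of wing and the y axis of housing, either way round below 0.2 rad and linear speed of cover below 0.02 m/s and contact force between any of the fingers, the arm and cover above 4 N); the arm keeps its last pose, push and grip.
It fails at once if another thing on the bench is moved by more than 25 mm (distance of any of beaker, bottle_1, wash_bottle, screwdriver, timer, tweezers, petri_dish, hex_key from where it was at the start of the episode above 0.025 m).
It also fails if it takes over 45 s, if anything falls off the work surface, if the arm or the gripper's body presses on something with over 40 N, if the wrist force passes 120 N, or if a joint passes its speed limit or range.

## Working session

There is one attempt and no reset: what is moved stays moved. The work goes in short steps, Python scripts to look and compute and a tool call to move; the robot and the scene stay as the last step left them, time stands still between calls to the robot, and variables do not carry over. Pictures are saved under pics/ and viewed, about 8 in all and at most 12, crops included, and the job is handed in when it is done.

Besides the shell and the picture viewer there is one more tool, called after "Call:" as name(argument=value, ...), one argument or row to a line, values as JSON. play_rows: Moves the arm, as the interface text tells. Its arguments: {"type":"object","properties":{"deltas":{"type":"array","items":{"type":"array","items":{"type":"number"}}},"squeeze":{"type":"number"}},"required":["deltas"]}

```bash
mkdir -p pics; cat > h.py <<'E'
import numpy as np, cv2
from rig import sensors, capture, order, ctrl
def save(c,n): cv2.imwrite('pics/'+n,cv2.cvtColor(c['pixels'],cv2.COLOR_RGB2BGR))
def K(c): return np.array([[c['fx'],0,c['cx']],[0,c['fy'],c['cy']],[0,0,1.]])
def slopes(c,uv):
    uv=np.asarray(uv,float).reshape(-1,2)
    d=np.c_[(uv[:,0]-c['cx'])/c['fx'],(uv[:,1]-c['cy'])/c['fy']]; s=d.copy()
    for _ in range(20): s=d/(1+c['k1']*(s**2).sum(1,keepdims=True))
    return s
def plane(c,uv,z):
    s=slopes(c,uv); R=np.array(c['rotation']); r=np.c_[s,np.ones(len(s))]@R.T
    e=np.array(c['eye']); return e+r*((z-e[2])/r[:,2])[:,None]
def cloud(c):
    h,w=c['z_map'].shape; v,u=np.mgrid[:h,:w]
    s=slopes(c,np.c_[u.ravel(),v.ravel()]); z=c['z_map'].ravel()[:,None]
    p=(np.c_[s,np.ones(len(s))]*z)@np.array(c['rotation']).T+np.array(c['eye'])
    p[z[:,0]==0]=np.nan
    return p.reshape(h,w,3)
E
python3 - <<'E'
from h import *
for n in('top','scene'):
    c=capture(n);save(c,n+'0.png');np.save(n+'0.npy',c,allow_pickle=True)
    print(n,c['fx'],c['k1'],c['eye'],np.round(c['rotation'],3).tolist())
print(sensors.sense(),ctrl.tcp_to_grasp)
E
```

```text
top 495.1243266330193 -0.1217839546614834 [ 147.46400065 -102.28490594 1800.87256338] [-0.093, 0.761, -0.638, 0.073]
scene 370.40995305581623 -0.023090005838071786 [-362.51238883  450.21172698  700.14127846] [0.248, -0.461, 0.739, -0.424]
{'time_s': 0.1, 'joints': array([-1.35139355e+00,  3.13348974e-01,  1.49838496e+00, -1.26094088e-05,
        1.33103906e+00, -2.23398165e-01]), 'dq': array([-7.04145367e-04, -1.91879866e-03, -2.76045398e-03, -2.23344577e-05,
       -1.07870054e-03, -1.36544073e-04]), 'tau': array([ 2.59043416e-03, -4.12896609e+01, -2.60142893e+01, -1.60088075e-04,
        3.02698267e-03, -6.95124768e-06]), 'eef_pos': array([ 224.8733447 , -474.09834793,  210.40641716]), 'ee_rot': array([-5.90181726e-04,  9.75590368e-01,  2.19597552e-01, -4.94448730e-06]), 'force': array([-0.14476986,  0.74374696,  0.77931739]), 'wrist_torque': array([-0.01239157, -0.01784417, -0.02734874]), 'grip_width': 1.001733787419327} -18.700000000000003
```

View pics/top0.png

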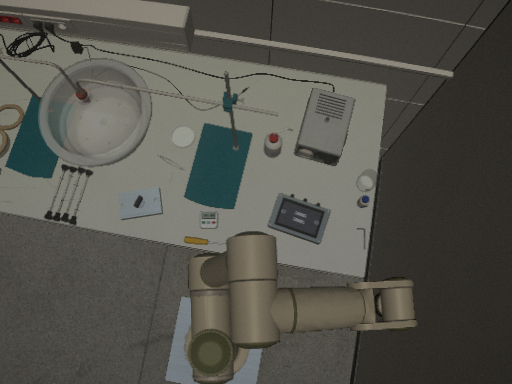

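View pics/scene0.png

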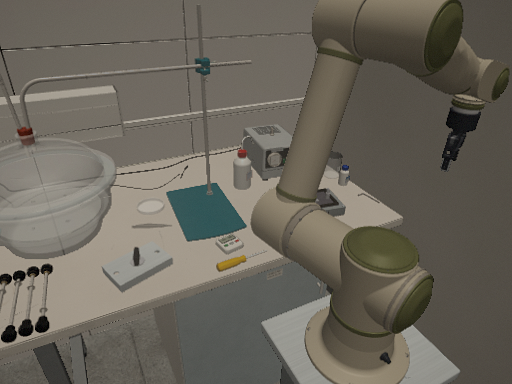

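The top view shows the cover at (140,202) with a dark wing near (138,202), and the housing at (299,218). The scene view shows the cover at (138,265), with the housing partly hidden behind the arm.

```bash
cat >> h.py <<'E'
from scipy.spatial.transform import Rotation as Ro
def fix(c):
    q=np.asarray(c['rotation'])
    if q.size==4: c['rotation']=Ro.from_quat(q,scalar_first=True).as_matrix()
    return c
def cap(n): return fix(capture(n))
def load(n): return fix(np.load(n,allow_pickle=True).item())
E
python3 - <<'E'
from h import *
t=load('top0.npy');s=load('scene0.npy')
P=cloud(t)
print(t['rotation'].round(3).tolist())
for u,v in [(140,207),(138,202),(299,218),(208,212),(230,190)]: print(u,v,P[v,u].round(1))
a=cv2.resize(t['pixels'][175:255,105:185],(400,400),interpolation=cv2.INTER_CUBIC)
b=cv2.resize(t['pixels'][180:260,260:340],(400,400),interpolation=cv2.INTER_CUBIC)
cv2.imwrite('pics/crop1.png',np.hstack([a,b])[:,:,::-1])
# cover-top & housing masks by height
for nm,(u0,u1,v0,v1),(z0,z1) in [('cover',(105,185,175,230),(18,34)),('deck',(260,340,185,250),(32,60))]:
    Q=P[v0:v1,u0:u1]; m=((Q[...,2]>z0)&(Q[...,2]<z1)).astype(np.uint8)
    cn=max(cv2.findContours(m,0,1)[0],key=cv2.contourArea)
    r=cv2.minAreaRect(cn); bx=cv2.boxPoints(r)+[u0,v0]
    zz=25 if nm=='cover' else 40
    W=plane(t,bx,zz); print(nm,np.nanmedian(Q[m>0][:,2]),W.round(1).tolist(),W.mean(0),[np.linalg.norm(W[i]-W[i-1]).round(1) for i in range(4)],[np.degrees(np.arctan2(*(W[i]-W[i-1])[[1,0]])).round(1) for i in range(4)])
E
```

```text
[[0.175, -0.957, 0.23], [-0.984, -0.169, 0.049], [-0.008, -0.235, -0.972]]
140 207 [432.4 369.9  28. ]
138 202 [444.7 373.9  55.8]
299 218 [ 491.1 -210.6   42.2]
208 212 [461.1 120.9  11.2]
230 190 [557.7  56.6   8.7]
cover 25.147671727946772 [[471.2, 472.0, 25.0], [522.9, 319.5, 25.0], [426.6, 282.9, 25.0], [375.5, 433.3, 25.0]] [449.05806739 376.93699368  25.        ] [np.float64(103.3), np.float64(161.0), np.float64(103.0), np.float64(158.8)] [np.float64(22.0), np.float64(-71.3), np.float64(-159.2), np.float64(108.8)]
deck 40.99181457480063 [[444.5, -99.6, 40.0], [577.0, -120.9, 40.0], [543.1, -321.6, 40.0], [412.0, -297.2, 40.0]] [ 494.1357505  -209.82303127   40.        ] [np.float64(200.3), np.float64(134.2), np.float64(203.5), np.float64(133.3)] [np.float64(80.7), np.float64(-9.1), np.float64(-99.6), np.float64(169.5)]
```

View pics/crop1.png

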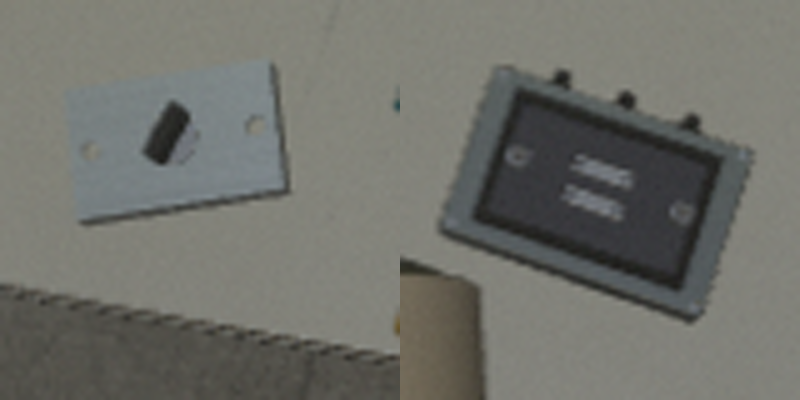

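The crop shows the cover's holes at crop (90,150) and (256,126) and the wing tilted from the line between them. On the housing, the peg tips are at crop (518,155) and (683,210), with the slot block between them.

```bash
cat >> h.py <<'E'
def ang(d): return np.arctan2(d[1],d[0])
def wingpts(c,box,z0,z1):
    u0,u1,v0,v1=box;P=cloud(c)[v0:v1,u0:u1];m=(P[...,2]>z0)&(P[...,2]<z1);return P[m],m
def blob(c,u,v,r=3,bright=False):
    g=c['pixels'].astype(float).mean(2);u0,v0=int(round(u))-r,int(round(v))-r
    w=g[v0:v0+2*r+1,u0:u0+2*r+1];bg=np.median(w);w=np.clip((w-bg),0,None)
    w[w<w.max()*.3]=0
    yy,xx=np.mgrid[:2*r+1,:2*r+1];return u0+(w*xx).sum()/w.sum(),v0+(w*yy).sum()/w.sum()
E
python3 - <<'E'
from h import *
t=load('top0.npy');s=load('scene0.npy')
f=lambda x,y,u0,v0:(u0+(x+.5)/5-.5,v0+(y+.5)/5-.5)
for nm,pts,z,u0,v0 in [('holes',[(90,150),(256,126)],25,105,175),('pegs',[(118,155),(283,210)],76,260,180)]:
    uv=[f(*p,u0,v0) for p in pts]; b=[blob(t,*p) for p in uv]
    for q in (uv,b):
        W=plane(t,q,z);d=W[0]-W[1];print(nm,np.round(q,1).tolist(),W.round(1).tolist(),W.mean(0).round(1),np.linalg.norm(d).round(1),'yaw',round(ang(d)-np.pi/2,3))
for n,c,box in (('top',t,(120,160,185,215)),('scene',s,(110,160,235,285))):
    p,m=wingpts(c,box,42,66);d=p[:,:2]-p[:,:2].mean(0);w,V=np.linalg.eigh(d.T@d/len(d))
    print(n,len(p),p.mean(0).round(1),p[:,2].max().round(1),np.sqrt(w*12).round(1),'axis deg',np.degrees(ang(V[:,1])).round(1))
# dark wing mask in top at z=59
g=t['pixels'][185:215,120:160].mean(2);m=(g<75).astype(np.uint8)
cn=max(cv2.findContours(m,0,1)[0],key=cv2.contourArea);r=cv2.minAreaRect(cn);W=plane(t,cv2.boxPoints(r)+[120,185],55)
print(W.round(1).tolist(),W.mean(0).round(1),[np.linalg.norm(W[i]-W[i-1]).round(1) for i in range(4)],[np.degrees(ang(W[i]-W[i-1])).round(1) for i in range(4)])
E
```

```text
holes [[122.6, 204.6], [155.8, 199.8]] [[430.2, 437.0, 25.0], [469.7, 318.6, 25.0]] [450.  377.8  25. ] 124.9 yaw 0.322
holes [[123.8, 204.4], [156.1, 201.1]] [[431.8, 432.7, 25.0], [465.0, 316.4, 25.0]] [448.4 374.5  25. ] 121.0 yaw 0.279
pegs [[283.2, 210.6], [316.2, 221.6]] [[501.1, -149.2, 76.0], [482.2, -270.6, 76.0]] [ 491.7 -209.9   76. ] 122.9 yaw -0.155
pegs [[282.9, 210.7], [315.8, 222.0]] [[500.5, -148.3, 76.0], [480.5, -269.3, 76.0]] [ 490.5 -208.8   76. ] 122.7 yaw -0.164
top 53 [448.5 377.1  55.1] 65.8 [14.4 44.1] axis deg 163.2
scene 68 [444.8 378.6  53.9] 60.7 [10.6 49.9] axis deg 164.5
[[430.4, 390.5, 55.0], [470.0, 377.4, 55.0], [463.4, 359.7, 55.0], [423.9, 372.9, 55.0]] [446.9 375.1  55. ] [np.float64(18.8), np.float64(41.7), np.float64(18.9), np.float64(41.7)] [np.float64(69.8), np.float64(-18.4), np.float64(-110.4), np.float64(161.5)]
```

Call:
play_rows(
  deltas=[
    [0.23,0.89,0,0,0,0.96,1],
    [0.23,0.89,0,0,0,0.96,1],
    [0.23,0.89,0,0,0,0.96,1],
    [0.23,0.89,0,0,0,0.96,1],
    [0.23,0.89,0,0,0,0.96,1],
    [0.23,0.89,0,0,0,0.96,1],
    [0.23,0.89,0,0,0,0.96,1],
    [0.23,0.89,0,0,0,0.96,1],
  ],
  squeeze=40,
)

```text
time_s: 0.77
eef_pos: [298.4, -187.8, 210.7]
ee_rot: [-0.0, 0.811, 0.586, 0.0]
force: [0.3, -0.7, -0.8]
grip_width: 1.003
```

Call:
play_rows(
  deltas=[
    [0.23,0.89,0,0,0,0.96,1],
    [0.23,0.89,0,0,0,0.96,1],
    [0.23,0.89,0,0,0,0.96,1],
    [0.23,0.89,0,0,0,0.96,1],
    [0.23,0.89,0,0,0,0.96,1],
    [0.23,0.89,0,0,0,0.96,1],
    [0.23,0.89,0,0,0,0.96,1],
    [0.23,0.89,0,0,0,0.96,1],
  ],
)

```text
time_s: 1.43
eef_pos: [372.0, 97.3, 210.9]
ee_rot: [0.0, 0.516, 0.856, 0.0]
force: [0.4, -0.8, 0.2]
grip_width: 0.997
```

Call:
play_rows(
  deltas=[
    [0.23,0.88,0,0,0,0.96,1],
    [0.23,0.88,0,0,0,0.96,1],
    [0.23,0.88,0,0,0,0.96,1],
    [0.23,0.88,0,0,0,0.96,1],
    [0.23,0.88,0,0,0,0.96,1],
    [0.23,0.88,0,0,0,0.96,1],
    [0.23,0.88,0,0,0,0.96,1],
    [0.23,0.88,0,0,0,0.96,1],
  ],
)

```text
time_s: 2.1
eef_pos: [445.6, 378.7, 210.4]
ee_rot: [-0.0, 0.14, 0.99, -0.0]
force: [1.1, -0.6, 0.1]
grip_width: 1.002
```

```bash
cat >> h.py <<'E'
def st():
    s=sensors.sense();R=Ro.from_quat(s['ee_rot'],scalar_first=True).as_matrix()
    print('t',round(s['time_s'],2),'pos',np.round(s['eef_pos'],1),'yawY',np.degrees(ang(R[:,1])).round(2),'z',R[:,2].round(3),'F',np.round(s['force'],1),'M',np.round(s['wrist_torque'],2),'grip',round(s['grip_width']*85,1),'j6',s['joints'][5].round(2))
    return s
E
python3 - <<'E'
from h import *
st()
t=cap('top');save(t,'top1.png');np.save('top1.npy',t,allow_pickle=True)
# refined pegs (arm now away)
g=t['pixels'][190:240,265:335]
cv2.imwrite('pics/crop2.png',cv2.resize(g,(700,500),interpolation=cv2.INTER_CUBIC)[:,:,::-1])
E
```

```text
t 2.1 pos [445.6 378.7 210.4] yawY 73.92 z [-0.001 -0.    -1.   ] F [ 1.1 -0.6  0.1] M [ 0.01 -0.05  0.04] grip 85.2 j6 -0.79
```

View pics/crop2.png

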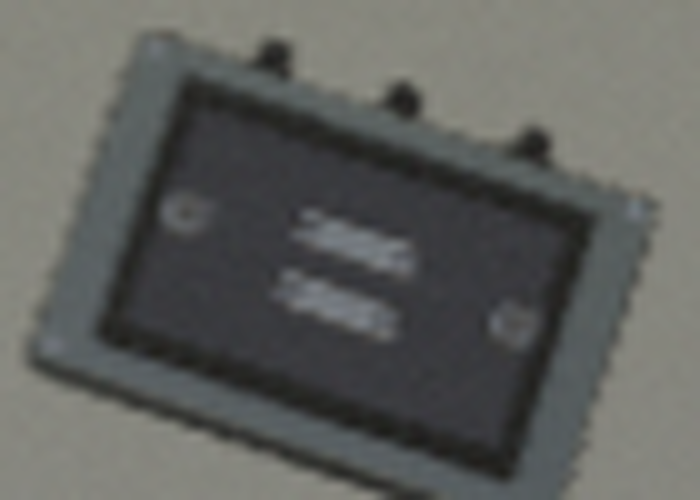

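The crop shows the pegs at (186,212) and (514,322), the same as the first reading, and the slot block in the middle. Next I'll pick up the cover.

Call:
play_rows(
  deltas=[
    [0.06,-0.04,-0.8,0,0,0,1],
    [0,0,-0.9,0,0,0,1],
    [0,0,-0.9,0,0,0,1],
    [0,0,-0.9,0,0,0,1],
    [0,0,-0.6,0,0,0,1],
    [0,0,-0.3,0,0,0,1],
    [0,0,0,0,0,0,1],
    [0,0,0,0,0,0,-1],
  ],
)

```text
time_s: 2.82
eef_pos: [448.6, 375.4, 35.7]
ee_rot: [0.0, 0.143, 0.99, 0.0]
force: [0.4, 0.4, 0.4]
grip_width: 0.883
```

Call:
play_rows(
  deltas=[
    [0,0,0,0,0,0,-1],
    [0,0,0,0,0,0,-1],
    [0,0,0,0,0,0,-1],
    [0,0,0,0,0,0,-1],
    [0,0,0,0,0,0,-1],
    [0,0,0,0,0,0,-1],
    [0,0,0,0,0,0,-1],
    [0,0,0,0,0,0,-1],
  ],
)

```text
time_s: 3.48
eef_pos: [448.5, 375.6, 35.7]
ee_rot: [0.001, 0.143, 0.99, 0.0]
force: [-0.6, -0.3, 5.4]
grip_width: 0.119
```

```bash
python3 - <<'E'
from h import *
st()
t=load('top1.npy')
f=lambda x,y:(265+(x+.5)/10-.5,190+(y+.5)/10-.5)
print(plane(t,[f(345.5,275)],48.5), plane(t,[f(186,212),f(514,322)],72))
t=cap('top');save(t,'top2.png');np.save('top2.npy',t,allow_pickle=True)
E
```

```text
t 3.48 pos [448.5 375.6  35.7] yawY 73.61 z [ 0.001  0.001 -1.   ] F [-0.6 -0.3  5.4] M [0.11 0.18 0.07] grip 10.2 j6 -0.79
[[ 493.33764489 -210.07654285   48.5       ]] [[ 501.38233952 -149.19721037   72.        ]
 [ 482.28867793 -270.15536691   72.        ]]
```

Call:
play_rows(
  deltas=[
    [0,0,0.2,0,0,0,-1],
    [0,0,0.4,0,0,0,-1],
    [0,0,0.6,0,0,0,-1],
    [0,0,0.8,0,0,0,-1],
    [0,-0.2,0.8,0,0,0,-1],
    [0,-0.5,0.6,0,0,0,-1],
    [0.05,-0.7,0.4,0,0,0,-1],
    [0.05,-0.8,0.2,0,0,-0.2,-1],
  ],
)

```text
time_s: 4.2
eef_pos: [452.2, 286.9, 197.1]
ee_rot: [0.001, 0.152, 0.988, 0.001]
force: [0.5, 0.8, -2.7]
grip_width: 0.12
```

Call:
play_rows(
  deltas=[
    [0.08,-0.9,0,0,0,-0.35,-1],
    [0.08,-0.9,0,0,0,-0.35,-1],
    [0.08,-0.9,0,0,0,-0.35,-1],
    [0.08,-0.9,0,0,0,-0.35,-1],
    [0.08,-0.9,0,0,0,-0.35,-1],
    [0.08,-0.9,0,0,0,-0.35,-1],
    [0.08,-0.9,0,0,0,-0.35,-1],
    [0.08,-0.9,0,0,0,-0.35,-1],
  ],
)

```text
time_s: 4.87
eef_pos: [477.0, -2.5, 194.9]
ee_rot: [-0.001, 0.297, 0.955, -0.0]
force: [1.2, -0.0, -3.5]
grip_width: 0.116
```

Call:
play_rows(
  deltas=[
    [0.08,-0.9,0,0,0,-0.3,-1],
    [0.08,-0.9,0,0,0,-0.3,-1],
    [0.08,-0.9,0,0,0,-0.3,-1],
    [0.08,-0.8,0,0,0,-0.3,-1],
    [0.05,-0.6,0,0,0,-0.3,-1],
    [0,-0.4,0,0,0,-0.13,-1],
    [0,-0.2,0,0,0,0,-1],
    [0,-0.1,0,0,0,0,-1],
  ],
)

```text
time_s: 5.53
eef_pos: [492.1, -193.4, 194.6]
ee_rot: [-0.001, 0.376, 0.926, 0.0]
force: [-0.0, -0.4, -2.0]
grip_width: 0.117
```

```bash
python3 - <<'E'
from h import *
st()
t=cap('top');np.save('top3.npy',t,allow_pickle=True)
s=cap('scene');np.save('scene3.npy',s,allow_pickle=True)
a=cv2.resize(t['pixels'][180:260,260:340],(400,400),interpolation=cv2.INTER_CUBIC)
b=cv2.resize(s['pixels'][130:230,280:380],(400,400),interpolation=cv2.INTER_CUBIC)
cv2.imwrite('pics/crop3.png',np.hstack([a,b])[:,:,::-1])
E
```

```text
t 5.53 pos [ 492.1 -193.4  194.6] yawY 45.79 z [-0.001  0.001 -1.   ] F [-0.  -0.4 -2. ] M [ 0.04  0.02 -0.01] grip 10.0 j6 -1.4
```

View pics/crop3.png

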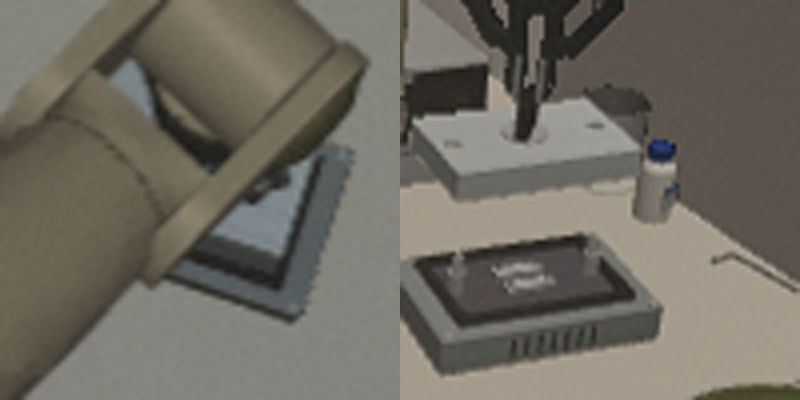

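The arm hides most of the cover in the top view. The scene view shows both cover holes at crop (453,143) and (596,126), and both pegs below them at (458,254) and (591,236). I'll zoom in on these.

```bash
python3 - <<'E'
from h import *
s=load('scene3.npy')
a=cv2.resize(s['pixels'][152:176,282:342],(780,312),interpolation=cv2.INTER_CUBIC)
b=cv2.resize(s['pixels'][184:206,282:342],(780,286),interpolation=cv2.INTER_CUBIC)
x=np.vstack([a,b]).astype(float);x=np.clip(x*1.4-20,0,255).astype(np.uint8)
cv2.imwrite('pics/crop4.png',x[:,:,::-1])
E
```

```text
(no output)
```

View pics/crop4.png

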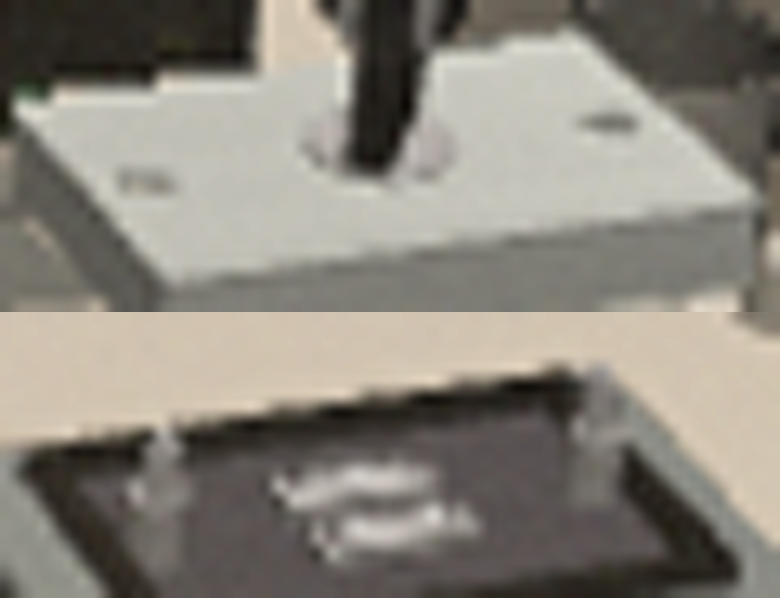

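The crop shows holes at (148,182) and (610,122), plate corners at (15,105), (575,30), (755,205) and (165,285), peg tips at (165,428) and (600,364), and the slot block centred at about (378,508).

```bash
python3 - <<'E'
from h import *
s=load('scene3.npy')
A=lambda x,y:(282+(x+.5)/13-.5,152+(y+.5)/13-.5)
B=lambda x,y:(282+(x+.5)/13-.5,184+(y-312+.5)/13-.5)
def rep(n,W):
    d=W[0]-W[1]; print(n,W.round(1)[:,:2].tolist(),'mid',W.mean(0).round(1)[:2],'len',np.linalg.norm(d).round(1),'yaw',round(np.degrees(ang(d))-90,2))
rep('holes',plane(s,[A(148,182),A(610,122)],183.9))
rep('corners',plane(s,[A(15,105),A(575,30),A(755,205),A(165,285)],183.9))
rep('pegs',plane(s,[B(165,428),B(600,364)],79))
rep('should',plane(s,[B(160,486),B(600,425)],61))
print('slot',plane(s,[B(378,508)],48.5).round(1))
P=cloud(s);Q=P[150:180,280:345].reshape(-1,3);q=Q[(Q[:,2]>178)&(Q[:,2]<190)&(Q[:,0]>400)&(Q[:,0]<600)]
print(len(q),q[:,2].mean())
A_=np.c_[q[:,:2]-q[:,:2].mean(0),np.ones(len(q))];print('plane tilt',np.linalg.lstsq(A_,q[:,2],rcond=None)[0].round(3))
E
```

```text
holes [[503.8, -133.2], [485.0, -255.8]] mid [ 494.4 -194.5] len 124.1 yaw -8.74
corners [[553.7, -125.5], [533.0, -280.3], [433.3, -260.4], [456.9, -108.7]] mid [ 494.3 -193.7] len 156.1 yaw -7.61
pegs [[508.9, -150.7], [489.2, -271.8]] mid [ 499.1 -211.2] len 122.7 yaw -9.26
should [[509.9, -151.4], [487.6, -273.3]] mid [ 498.8 -212.4] len 123.9 yaw -10.41
slot [[ 493.9 -209.1   48.5]]
732 183.5248647857755
plane tilt [ 4.00000e-03 -8.00000e-03  1.83525e+02]
```

Call:
play_rows(
  deltas=[
    [0.055,-0.415,0,0,0,-0.13,-1],
    [0,0,-0.4,0,0,0,-1],
    [0,0,-0.7,0,0,0,-1],
    [0,0,-0.7,0,0,0,-1],
    [0,0,-0.4,0,0,0,-1],
    [0,0,-0.16,0,0,0,-1],
    [0,0,0,0,0,0,-1],
    [0,0,0,0,0,0,-1],
  ],
)

```text
time_s: 6.3
eef_pos: [495.3, -209.0, 101.5]
ee_rot: [0.001, 0.382, 0.924, -0.0]
force: [-0.1, -0.2, -3.2]
grip_width: 0.118
```

Call:
play_rows(
  deltas=[
    [0,0,-0.05,0,0,0,-1],
    [0,0,-0.05,0,0,0,-1],
    [0,0,-0.05,0,0,0,-1],
    [0,0,0,0,0,0,-1],
  ],
)

```text
time_s: 6.63
eef_pos: [494.7, -209.3, 94.5]
ee_rot: [0.0, 0.382, 0.924, -0.0]
force: [-0.2, -0.3, -2.8]
grip_width: 0.114
```

```bash
python3 - <<'E'
from h import *
st()
E
```

```text
t 6.63 pos [ 494.7 -209.3   94.5] yawY 45.05 z [ 0. -0. -1.] F [-0.2 -0.3 -2.8] M [ 0.09 -0.    0.04] grip 9.7 j6 -1.4
```

Call:
play_rows(
  deltas=[
    [0,0,-0.05,0,0,0,-1],
    [0,0,0,0,0,0,-1],
  ],
)

```text
time_s: 6.8
eef_pos: [494.6, -209.3, 92.3]
ee_rot: [-0.0, 0.382, 0.924, 0.0]
force: [0.6, -0.3, -3.8]
grip_width: 0.118
```

Call:
play_rows(
  deltas=[
    [0,0,-0.05,0,0,0,-1],
    [0,0,0,0,0,0,-1],
  ],
)

```text
time_s: 6.97
eef_pos: [494.6, -209.3, 90.2]
ee_rot: [-0.0, 0.382, 0.924, 0.0]
force: [0.2, -0.8, -3.3]
grip_width: 0.115
```

Call:
play_rows(
  deltas=[
    [0,0,-0.05,0,0,0,-1],
    [0,0,0,0,0,0,-1],
  ],
)

```text
time_s: 7.13
eef_pos: [494.6, -209.3, 88.1]
ee_rot: [-0.0, 0.382, 0.924, 0.0]
force: [-0.4, -0.5, -3.3]
grip_width: 0.12
```

Call:
play_rows(
  deltas=[
    [0,0,-0.05,0,0,0,-1],
    [0,0,-0.05,0,0,0,-1],
    [0,0,0,0,0,0,-1],
  ],
)

```text
time_s: 7.38
eef_pos: [494.6, -209.3, 84.0]
ee_rot: [-0.0, 0.382, 0.924, 0.0]
force: [0.1, -0.2, -3.7]
grip_width: 0.117
```

Call:
play_rows(
  deltas=[
    [0,0,-0.03,0,0,0,-1],
    [0,0,0,0,0,0,-1],
    [0,0,0,0,0,0,-1],
  ],
)

```text
time_s: 7.63
eef_pos: [494.8, -209.4, 83.7]
ee_rot: [0.0, 0.382, 0.924, -0.0]
force: [-2.1, 0.7, 2.1]
grip_width: 0.118
```

```bash
python3 - <<'E'
from h import *
st()
s=cap('scene');np.save('scene5.npy',s,allow_pickle=True)
x=cv2.resize(s['pixels'][145:215,285:375],(720,560),interpolation=cv2.INTER_CUBIC)
x=np.clip(x*1.3-10,0,255).astype(np.uint8);cv2.imwrite('pics/crop5.png',x[:,:,::-1])
E
```

```text
t 7.63 pos [ 494.8 -209.4   83.7] yawY 45.06 z [ 0. -0. -1.] F [-2.1  0.7  2.1] M [0.15 0.35 0.01] grip 10.0 j6 -1.4
```

View pics/crop5.png

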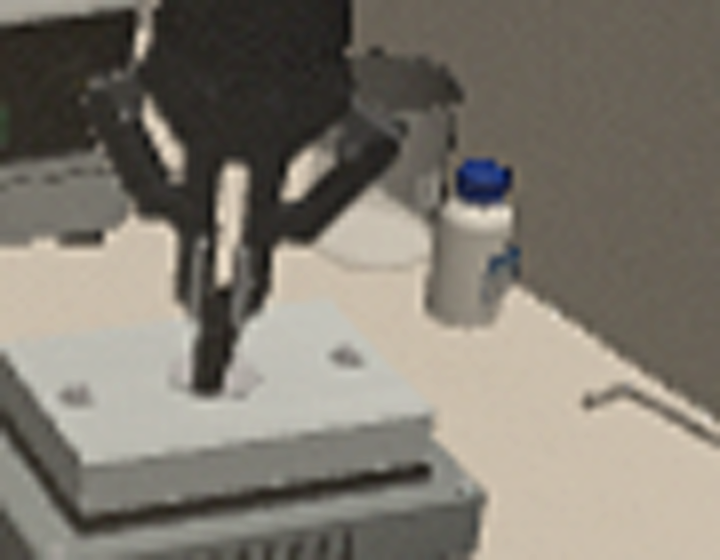

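The view shows the cover sitting on the seal, with the pegs visible in both holes at (75,395) and (347,355), still proud of the frame. I'll dwell briefly, then turn the wing clockwise.

Call:
play_rows(
  deltas=[
    [0,0,0,0,0,0,-1],
    [0,0,0,0,0,0,-1],
    [0,0,0,0,0,-0.4,-1],
    [0,0,0,0,0,-0.8,-1],
    [0,0,0,0,0,-0.8,-1],
    [0,0,0,0,0,-0.8,-1],
    [0,0,0,0,0,-0.8,-1],
    [0,0,0,0,0,-0.8,-1],
  ],
)

```text
time_s: 8.35
eef_pos: [495.6, -209.3, 83.7]
ee_rot: [0.001, 0.585, 0.811, 0.001]
force: [3.4, 1.9, 1.9]
grip_width: 0.115
```

Call:
play_rows(
  deltas=[
    [0,0,0,0,0,-0.8,-1],
    [0,0,0,0,0,-0.8,-1],
    [0,0,0,0,0,-0.8,-1],
    [0,0,0,0,0,-0.8,-1],
    [0,0,0,0,0,-0.8,-1],
    [0,0,0,0,0,-0.67,-1],
    [0,0,0,0,0,0,-1],
    [0,0,0,0,0,0,-1],
  ],
)

```text
time_s: 9.02
eef_pos: [496.3, -209.4, 83.8]
ee_rot: [0.002, 0.763, 0.647, 0.001]
force: [5.7, 2.1, -0.9]
grip_width: 0.115
```

```bash
python3 - <<'E'
from h import *
st()
E
```

```text
t 9.02 pos [ 496.3 -209.4   83.8] yawY -9.41 z [ 0.004 -0.001 -1.   ] F [ 5.7  2.1 -0.9] M [ 0.42 -0.95 -0.07] grip 9.8 j6 -0.45
```

Call:
play_rows(
  deltas=[
    [0.03,0.01,-0.03,0,0,0,-1],
    [0,0,-0.03,0,0,0,-1],
    [0,0,-0.03,0,0,0,-1],
    [0,0,0,0,0,0,-1],
  ],
)

```text
time_s: 9.35
eef_pos: [496.6, -209.3, 80.2]
ee_rot: [0.001, 0.763, 0.647, 0.0]
force: [0.6, 0.9, 4.5]
grip_width: 0.116
```

```bash
python3 - <<'E'
from h import *
st()
E
```

```text
t 9.35 pos [ 496.6 -209.3   80.2] yawY -9.37 z [ 0.002 -0.001 -1.   ] F [0.6 0.9 4.5] M [ 0.21 -0.22 -0.06] grip 9.9 j6 -0.45
```

Call:
play_rows(
  deltas=[
    [0,0,-0.03,0,0,0,-1],
    [0,0,-0.03,0,0,0,-1],
    [0,0,-0.03,0,0,0,-1],
    [0,0,0,0,0,0,-1],
    [0,0,0,0,0,0,-1],
  ],
)

```text
time_s: 9.77
eef_pos: [496.6, -209.3, 77.0]
ee_rot: [0.001, 0.763, 0.647, 0.0]
force: [-0.8, 1.0, 8.9]
grip_width: 0.116
```

```bash
python3 - <<'E'
from h import *
st()
E
```

```text
t 9.77 pos [ 496.6 -209.3   77. ] yawY -9.37 z [ 0.002 -0.001 -1.   ] F [-0.8  1.   8.9] M [0.31 0.03 0.04] grip 9.9 j6 -0.45
```

Call:
play_rows(
  deltas=[
    [0,0,-0.03,0,0,0,-1],
    [0,0,-0.02,0,0,0,-1],
    [0,0,0,0,0,0,-1],
    [0,0,0,0,0,0,-1],
    [0,0,0,0,0,0,-1],
  ],
)

```text
time_s: 10.18
eef_pos: [496.8, -209.5, 76.4]
ee_rot: [0.002, 0.762, 0.647, 0.0]
force: [-4.2, 3.8, 21.4]
grip_width: 0.118
```

```bash
python3 - <<'E'
from h import *
st()
s=cap('scene');t=cap('top')
x=cv2.resize(s['pixels'][160:215,285:355],(700,550),interpolation=cv2.INTER_CUBIC)
x=np.clip(x*1.3-10,0,255).astype(np.uint8);cv2.imwrite('pics/crop6.png',x[:,:,::-1])
Q=cloud(s)[150:215,280:375].reshape(-1,3);q=Q[(Q[:,2]>60)&(Q[:,2]<75)&(abs(Q[:,0]-495)<60)&(abs(Q[:,1]+210)<80)]
A=np.c_[q[:,:2]-q[:,:2].mean(0),np.ones(len(q))];print(len(q),'plate',np.linalg.lstsq(A,q[:,2],rcond=None)[0].round(3),np.median(q[:,2]))
E
```

```text
t 10.18 pos [ 496.8 -209.5   76.4] yawY -9.36 z [ 0.003 -0.002 -1.   ] F [-4.2  3.8 21.4] M [ 0.71  0.79 -0.03] grip 10.0 j6 -0.45
680 plate [ 8.0000e-03 -2.0000e-03  6.5803e+01] 65.64167910636422
```

View pics/crop6.png

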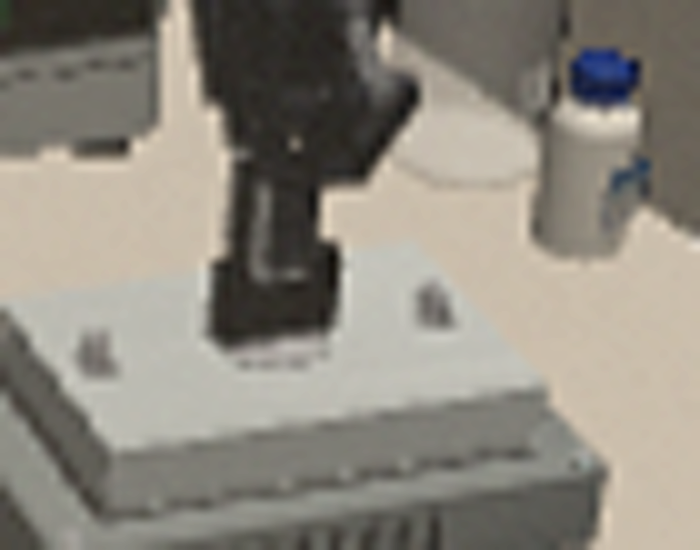

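The view shows the cover sunk over the seal and level, with the pegs standing through both holes at (97,355) and (435,305). The force rose sharply at the hard stop, so I'm handing the job in.

```bash
python3 - <<'E'
from h import *
order.finish_job();st()
E
```

```text
the job is handed in; nothing more can be done
the job is handed in; nothing more can be done
```

The cover is on the housing and I handed the job in with the hand still pressing it home. The task reports no verdict, so these are my own last readings, at 10.2 s of the 45 s allowed.

- **On the pegs:** I lifted the cover by its wing and lowered it onto both pegs. It rested on the seal with its lower edge at about 48 mm and the wing still about 0.95 rad out of line. I held it there for longer than the 0.2 s required.
- **Fastener:** I turned the wing 54° clockwise. The key entered the slot, because the cover went past the 46 mm misalignment stop with only the seal's force resisting.
- **Pressed home:** The tool height puts the lower edge at about 40.7 mm, and the depth image agrees, with the top plate at about 65.7 mm. Upward force jumped from 9 to 21 N over the last 0.6 mm, which means it is on the hard stop.
- **Level and square:** The fitted plate tilt is about 0.008 rad, and the last picture shows both pegs through their holes.
- **Other things on the bench:** The arm touched nothing else that I could tell. I did not measure the bystanders again at the end.

**Where checks disagreed:** The two cameras differed by about 5 mm on the housing's x position (top about 493 mm, scene about 499 mm). I aimed in between. After turning the wing, a 6 N sideways force showed the hand was slightly too low in x, so I shifted it about 1 mm and the force dropped to under 1 N. At the last press there were about 4 N of sideways force in both x and y.

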